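# Stop the balance slab from rocking

## Robot

A 6-joint arm with a two-finger parallel gripper is mounted at the origin on the work surface. World frame = base frame: x ahead of the robot, y to its left, z up, the work surface at z = 0. Lengths are in m, angles in rad, forces in N, time in s.
With the tool pointing down it reaches from about 0.25 to 0.775 m from the base axis. Payload 4 kg.
Tool frame: the origin (TCP) lies between the finger pads; the fingertips stand 14 mm ahead of it and the grasp point (between the pads) lies 5 mm behind it; z points along the fingers, y is the direction in which the jaws open and shut (so a half turn about z gives the same grasp; the last joint's range is limited). The gripper opens to 94 mm and grips with 3 to 60 N. Pads are 16 mm wide; open, the fingers measure 119 mm over their backs; the gripper's body (75 mm by 177 mm) begins 78 mm behind the grasp point.
Start: joints at [1.199, 0.087, 1.371, -0, 1.684, -0.103], TCP at [0.146, 0.53, 0.22] pointing down, gripper open.
Joint ranges: [-3.1, 3.1], [-0.76, 2.03], [0.27, 2.55], [-1.08, 4.22], [0.17, 2.65], [-2.57, 2.57]. Speed limits (rad/s): [2.79, 2.79, 3.14, 3.14, 3.14, 3.14].

## Interface

Orientations are given as [roll, pitch, yaw] about the fixed x, y, z axes, in that order (R = Rz(yaw) Ry(pitch) Rx(roll)).
In Python, from bench import robot, cams, spotter gives the robot as it stands.
- The arm moves only by the shell command python3 -m inch 'ROWS'. ROWS is JSON, a list of rows, each an object of numbers: "grip": the opening, from 0 (shut) to 1 (fully open); "dx", "dy", "dz": the shift along the tool's x, y, z in units of 25 mm (1.0 is 25 mm); "rx", "ry", "rz": the turn, a rotation vector about the tool's x, y, z in units of 5 degrees (1.0 is 5 degrees). A call has 1 to 12 rows; each row shifts and turns the pose as measured when the row begins, along the tool's axes as they then stand; what a row does not reach is not made up. A row lasts 1/8 s, in which the tool goes at most 62.5 mm and 10.7 degrees, less where a joint would pass 70% of its speed; a pose out of reach is approached as far as the arm can. A call is refused whole if a number of a shift passes 1 or a number of a turn 1, either way. A call with a gripper value outside its range is refused whole. The fingers move at their own pace and stop on an object; the grip force is fixed at half the most. Time passes only in rows, so rows that do not move let the fingers close. It gives the time, the measured TCP pose, the force and the opening at its end, in the units of the state.
- robot.get_obs(): the state, without advancing time (a new reading comes with each control period).
- cams.snapshot(name): name is "scene" or "top" or "wrist"; returns a dict with "frame" (384x512x3 uint8, red, green, blue), "intrinsics" (3x3 intrinsics, pixels), "eye" and "orientation" of the camera in the world. Camera axes: x right, y up, looking along -z (the intrinsics and any distortion apply to the point x, -y, -z); pixel columns grow to the right and rows downward; lengths in m; the calibration is good to about 2 mm. The wrist camera is an equidistant fisheye: a pixel r from the principal point sees the ray r / f radians off the axis. A picture is of the moment at which its call begins. There is no depth.
- robot.close_job(): hands the job in, once; it reports no verdict.
Trained networks look in a picture, given as the dict that the camera call returned (one of the last four; its "shot" number tells which), for a name from the list of things; names that differ only in an ending like _2 or _b are one class to them, and where a whole thing is asked for, a point or a joint stands for the part that bears it (a point fixed in the world has none). Each returns a list of dicts, best first, with "score" (0 to 1); they miss things now and then, are a little off and sometimes report something else, mostly with a low value. They report only what shows in the picture. A call takes as long as a camera call.
- spotter.regions_of(picture, query): "pixels" (384x512 bool, what is visible of it) and "extent" ([left, top, right, bottom] in pixels, round what is visible of it).
- spotter.place_of(picture, query): "pixel" ([column, row] in pixels: a listed point, or the origin of a listed thing).
The state is a dict: "time": time; "joint_positions": joint angles; "qvel": joint speeds; "joint_torque": joint torques, N m; "tool_pos": TCP position; "ee_rot": TCP orientation; "wrist_force": force on the tool from outside, world axes, zero at the start; "wrist_torque": the same for the moment, N m; "width": finger opening in m.
Only numpy, scipy, OpenCV 4.12 (cv2) and the standard library are available. Lean on these libraries where they do the work, as an engineer would, in place of code of your own. Each camera call takes 0.05 s, during which the arm holds its last target.

## Task

The stone slab under the balance rocks because one of its four feet hangs clear of the bench. Press down on the slab's corners one at a time until you find the one that gives, push that corner's wedge straight in under its foot until it is tight, then press firmly on that corner again to check that it stands firm. Push with the fingertips only: lift nothing, leave the other three wedges where they lie, and do not shift the slab, the balance or the things around it.

Things in the scene. Friction and masses are not known exactly. Their poses are not given: they have to be found in the camera images.
- slab: dark stone slab, 200 (x, away from the robot) x 250 (y) x 25 mm, 3.3 kg, lying level, underside 14 mm and top 39 mm over the bench, on four round rubber feet 26 mm across and 14 mm high, centred 28 mm in from the edges (x = +-72, y = +-97 mm). One foot, unknown which, is worn 5 mm short and hangs over the bench. A balance stands in the middle. Origin: centre of the underside
- corner_near_left (a point): point on the slab's top straight above its near left foot (near: towards the robot; left: +y), 28 mm in from both edges: the place to press this corner. A firm corner does not give; the one with the short foot goes down 5 mm under 2 to 3 N, then its foot meets the bench; it comes back up when released. Axes as the slab's
- corner_near_right (a point): point on the slab's top straight above its near right foot (near: towards the robot; left: +y), 28 mm in from both edges: the place to press this corner. A firm corner does not give; the one with the short foot goes down 5 mm under 2 to 3 N, then its foot meets the bench; it comes back up when released. Axes as the slab's
- corner_far_left (a point): point on the slab's top straight above its far left foot (near: towards the robot; left: +y), 28 mm in from both edges: the place to press this corner. A firm corner does not give; the one with the short foot goes down 5 mm under 2 to 3 N, then its foot meets the bench; it comes back up when released. Axes as the slab's
- corner_far_right (a point): point on the slab's top straight above its far right foot (near: towards the robot; left: +y), 28 mm in from both edges: the place to press this corner. A firm corner does not give; the one with the short foot goes down 5 mm under 2 to 3 N, then its foot meets the bench; it comes back up when released. Axes as the slab's
- wedge_near_left: black plastic wedge of the near left corner, loose on the bench at the slab's left side, tip 2 to 7 mm short of the foot: 70 mm long, 30 wide, 2 high at the tip, 10.4 at the thick outer end, 30 g. A firm foot blocks it; under the short foot it goes in 25 mm past the foot's outer rim, then jams: tight. Origin under its middle; x points from thick end to tip
- tip_near_left (a point): point under the middle of that wedge's thin tip, at bench level; axes as the wedge's
- wedge_near_right: black plastic wedge of the near right corner, loose on the bench at the slab's right side, tip 2 to 7 mm short of the foot: 70 mm long, 30 wide, 2 high at the tip, 10.4 at the thick outer end, 30 g. A firm foot blocks it; under the short foot it goes in 25 mm past the foot's outer rim, then jams: tight. Origin under its middle; x points from thick end to tip
- tip_near_right (a point): point under the middle of that wedge's thin tip, at bench level; axes as the wedge's
- wedge_far_left: black plastic wedge of the far left corner, loose on the bench at the slab's left side, tip 2 to 7 mm short of the foot: 70 mm long, 30 wide, 2 high at the tip, 10.4 at the thick outer end, 30 g. A firm foot blocks it; under the short foot it goes in 25 mm past the foot's outer rim, then jams: tight. Origin under its middle; x points from thick end to tip
- tip_far_left (a point): point under the middle of that wedge's thin tip, at bench level; axes as the wedge's
- wedge_far_right: black plastic wedge of the far right corner, loose on the bench at the slab's right side, tip 2 to 7 mm short of the foot: 70 mm long, 30 wide, 2 high at the tip, 10.4 at the thick outer end, 30 g. A firm foot blocks it; under the short foot it goes in 25 mm past the foot's outer rim, then jams: tight. Origin under its middle; x points from thick end to tip
- tip_far_right (a point): point under the middle of that wedge's thin tip, at bench level; axes as the wedge's
- balance: compact ivory balance with a round steel pan, 135 x 110 x 38 mm, loose on the middle of the slab; origin at the centre of its underside
- reagent: amber bottle, 66 mm across, 150 mm tall, origin at the centre of its underside
- slide_box: grey plastic box for glass slides, 98 x 86 x 34 mm, origin at the centre of its underside
- petri: closed round dish, 92 mm across, 16 mm high, origin at the centre of its underside

How it is judged:
On the way, in this order (a step that is already met when the one before it is completed fails the run):
1. the corner that rocks is pressed down by the fingers until it has given at least 2 mm (contact force between the fingers and slab above 1 N and height (world z) of any of corner_near_left, corner_near_right, corner_far_left, corner_far_right below 0.037 m), for 0.1 s.
2. that corner's wedge is pushed in under the hanging foot, its tip at least 19 mm past the foot's outer rim (((y of tip_near_left in the frame of slab between 0.055 and 0.091 m and x of tip_near_left in the frame of slab between -0.084 and -0.06 m and angle between wedge_near_left's own z axis and vertical below 0.08 rad) or (y of tip_near_right in the frame of slab between -0.091 and -0.055 m and x of tip_near_right in the frame of slab between -0.084 and -0.06 m and angle between wedge_near_right's own z axis and vertical below 0.08 rad) or (y of tip_far_left in the frame of slab between 0.055 and 0.091 m and x of tip_far_left in the frame of slab between 0.06 and 0.084 m and angle between wedge_far_left's own z axis and vertical below 0.08 rad) or (y of tip_far_right in the frame of slab between -0.091 and -0.055 m and x of tip_far_right in the frame of slab between 0.06 and 0.084 m and angle between wedge_far_right's own z axis and vertical below 0.08 rad))), for 0.2 s.
3. the same corner is pressed again with more than 3 N and stays level (contact force between the fingers and slab above 3 N and angle between slab's own z axis and vertical below 0.015 rad and (((y of tip_near_left in the frame of slab between 0.055 and 0.091 m and x of tip_near_left in the frame of slab between -0.084 and -0.06 m and angle between wedge_near_left's own z axis and vertical below 0.08 rad) and horizontal distance between the grasp point and corner_near_left below 0.04 m) or ((y of tip_near_right in the frame of slab between -0.091 and -0.055 m and x of tip_near_right in the frame of slab between -0.084 and -0.06 m and angle between wedge_near_right's own z axis and vertical below 0.08 rad) and horizontal distance between the grasp point and corner_near_right below 0.04 m) or ((y of tip_far_left in the frame of slab between 0.055 and 0.091 m and x of tip_far_left in the frame of slab between 0.06 and 0.084 m and angle between wedge_far_left's own z axis and vertical below 0.08 rad) and horizontal distance between the grasp point and corner_far_left below 0.04 m) or ((y of tip_far_right in the frame of slab between -0.091 and -0.055 m and x of tip_far_right in the frame of slab between 0.06 and 0.084 m and angle between wedge_far_right's own z axis and vertical below 0.08 rad) and horizontal distance between the grasp point and corner_far_right below 0.04 m))), for 0.2 s.
At the end, for the whole second after the job is handed in: rocking corner's wedge flat under its foot, tip at least 19 mm past the foot's outer rim (25 is tight), within 12 mm sideways; slab level within 0.015 rad, moved under 10 mm; other wedges moved under 12 mm, balance, bottle, slide box and dish under 15 mm ((((y of tip_near_left in the frame of slab between 0.055 and 0.091 m and x of tip_near_left in the frame of slab between -0.084 and -0.06 m and angle between wedge_near_left's own z axis and vertical below 0.08 rad) and distance of each of wedge_near_right, wedge_far_left, wedge_far_right from where it was at the start of the episode below 0.012 m) or ((y of tip_near_right in the frame of slab between -0.091 and -0.055 m and x of tip_near_right in the frame of slab between -0.084 and -0.06 m and angle between wedge_near_right's own z axis and vertical below 0.08 rad) and distance of each of wedge_near_left, wedge_far_left, wedge_far_right from where it was at the start of the episode below 0.012 m) or ((y of tip_far_left in the frame of slab between 0.055 and 0.091 m and x of tip_far_left in the frame of slab between 0.06 and 0.084 m and angle between wedge_far_left's own z axis and vertical below 0.08 rad) and distance of each of wedge_near_left, wedge_near_right, wedge_far_right from where it was at the start of the episode below 0.012 m) or ((y of tip_far_right in the frame of slab between -0.091 and -0.055 m and x of tip_far_right in the frame of slab between 0.06 and 0.084 m and angle between wedge_far_right's own z axis and vertical below 0.08 rad) and distance of each of wedge_near_left, wedge_near_right, wedge_far_left from where it was at the start of the episode below 0.012 m)) and angle between slab's own z axis and vertical below 0.015 rad and distance of slab from where it was at the start of the episode below 0.01 m and linear speed of slab below 0.01 m/s and height (world z) of slab below 0.0165 m and distance of each of reagent, slide_box, petri, balance from where it was at the start of the episode below 0.015 m); the robot touches nothing.
It fails at once if a wedge is lifted or tipped up (tip 8 mm over the bench, or tilted 0.2 rad) (height (world z) of any of tip_near_left, tip_near_right, tip_far_left, tip_far_right, wedge_near_left, wedge_near_right, wedge_far_left, wedge_far_right above 0.008 m or angle between any of wedge_near_left, wedge_near_right, wedge_far_left, wedge_far_right's own z axis and vertical above 0.2 rad).
It fails at once if the slab is lifted or tilted more than its rocking (height (world z) of slab above 0.022 m or angle between slab's own z axis and vertical above 0.09 rad).
It fails at once if the balance is knocked, lifted or pushed off its place (distance of balance from where it was at the start of the episode above 0.02 m or angle between balance's own z axis and vertical above 0.15 rad).
It fails at once if a bystander is knocked over, lifted or pushed away (distance of any of reagent, slide_box, petri from where it was at the start of the episode above 0.03 m or angle between any of reagent, slide_box, petri's own z axis and vertical above 0.3 rad).
It also fails if it takes over 64 s, if anything falls off the work surface, if the arm or the gripper's body presses on something with over 40 N, if the wrist force passes 120 N, or if a joint passes its speed limit or range.

## Working session

There is one attempt and no reset: what is moved stays moved. The work goes in short steps, Python scripts to look and compute and a shell command to move; the robot and the scene stay as the last step left them, time stands still between calls to the robot, and variables do not carry over. Pictures are saved under pics/ and viewed, and the job is handed in when it is done.

```bash
ls; mkdir -p pics
cat > h.py <<'E'
import numpy as np, cv2
from bench import robot, cams, spotter
def ray(p,px):
    K=np.array(p["intrinsics"]);O=np.array(p["orientation"])
    if O.shape!=(3,3):
        from scipy.spatial.transform import Rotation as R
        O=R.from_euler('xyz',O).as_matrix() if O.size==3 else None
    d=np.array([(px[0]-K[0,2])/K[0,0],-(px[1]-K[1,2])/K[1,1],-1.])
    return np.array(p["eye"]),O@d
def onz(p,px,z):
    e,d=ray(p,px); return e+d*(z-e[2])/d[2]
def save(p,n): cv2.imwrite("pics/"+n+".png",cv2.cvtColor(p["frame"],cv2.COLOR_RGB2BGR))
def st():
    o=robot.get_obs();print(o["time"],np.round(o["tool_pos"],4),np.round(o["ee_rot"],3),"F",np.round(o["wrist_force"],2),o["width"])
E
python3 - <<'E'
from h import *
for n in("scene","top"):
    p=cams.snapshot(n);save(p,n+"0")
    print(n,p["eye"],np.round(p["orientation"],3),p["intrinsics"])
    for q,z in [("slab",.014),("balance",.039),("corner_near_left",.039),("corner_near_right",.039),("corner_far_left",.039),("corner_far_right",.039),("wedge_near_left",0),("tip_near_left",0),("wedge_near_right",0),("tip_near_right",0),("wedge_far_left",0),("tip_far_left",0),("wedge_far_right",0),("tip_far_right",0),("reagent",0),("slide_box",0),("petri",0)]:
        r=spotter.place_of(p,q)
        print(q,[(round(a["score"],2),np.round(a["pixel"],1),np.round(onz(p,a["pixel"],z)[:2],4)) for a in r[:4]])
st()
E
```

```text
pics
scene [ 1.20396255 -0.60559245  0.6447483 ] [ 0.943 -0.018  0.77 ] [[371.75195551   0.         262.28584342]
 [  0.         371.75195551 189.94844476]
 [  0.           0.           1.        ]]
slab [(0.91, array([258.2, 188.5]), array([0.5935, 0.0229]))]
balance [(0.57, array([253.6, 179.2]), array([0.5761, 0.0212]))]
corner_near_left [(0.91, array([254.4, 158.5]), array([0.4961, 0.1042])), (0.6, array([242.4, 232.4]), array([ 0.7176, -0.157 ]))]
corner_near_right [(0.77, array([212.8, 187.4]), array([ 0.5253, -0.0887]))]
corner_far_left [(0.62, array([296.5, 172.4]), array([0.6399, 0.1377])), (0.38, array([252.1, 221.5]), array([ 0.7056, -0.1126]))]
corner_far_right [(0.88, array([254.3, 209.3]), array([ 0.6753, -0.0748]))]
wedge_near_left [(0.41, array([267. , 163.4]), array([0.5012, 0.1576])), (0.16, array([260.2, 168.5]), array([0.5073, 0.1196]))]
tip_near_left [(0.5, array([258. , 165.4]), array([0.4893, 0.1278]))]
wedge_near_right [(0.64, array([210.9, 203. ]), array([ 0.5359, -0.1074])), (0.48, array([202.4, 209.4]), array([ 0.5417, -0.1422]))]
tip_near_right [(0.55, arr
[... 1545 characters left out ...]
, array([303.7, 227.4]), array([ 0.539 , -0.1461]))]
tip_near_right [(0.46, array([287.7, 230.6]), array([ 0.5304, -0.1005]))]
wedge_far_left [(0.54, array([189. , 196.3]), array([0.6311, 0.1803]))]
tip_far_left [(0.56, array([202.5, 189.5]), array([0.6505, 0.1419]))]
wedge_far_right [(0.68, array([211.1, 245.8]), array([0.4895, 0.1166])), (0.6, array([293.5, 182. ]), array([ 0.6702, -0.1199]))]
tip_far_right []
reagent [(0.7, array([ 97.2, 219.5]), array([0.5668, 0.4396]))]
slide_box [(0.96, array([406.7, 210.5]), array([ 0.5847, -0.4426]))]
petri [(0.66, array([224.1, 146.1]), array([0.7778, 0.0799]))]
1.8 [0.1461 0.5303 0.2195] [3.142 0.    2.873] F [-0.2  -0.06 -0.9 ] 0.09370406913412731
```

Run:
```python
import cv2
for n,(a,b,c,d) in (("scene0",(100,300,170,370)),("top0",(150,280,150,340))):
    i=cv2.imread(f"pics/{n}.png")[a:b,c:d]; cv2.imwrite(f"pics/{n}c.png",cv2.resize(i,None,fx=4,fy=4,interpolation=cv2.INTER_CUBIC) if n=="top0" else cv2.resize(i,None,fx=3,fy=3,interpolation=cv2.INTER_CUBIC))
```

```text
(no output)
```

View pics/top0.png

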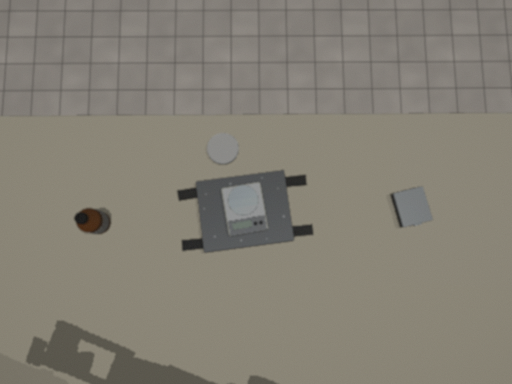

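View pics/scene0.png

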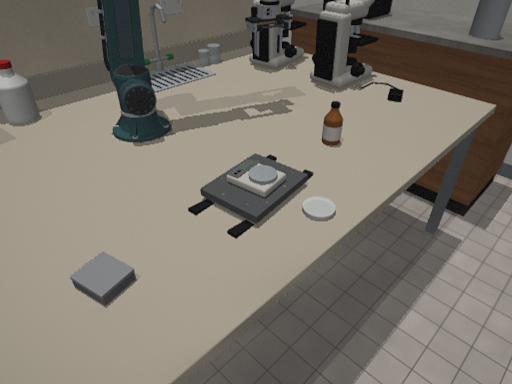

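```bash
sleep 1
```

```text
(no output)
```

View pics/top0c.png

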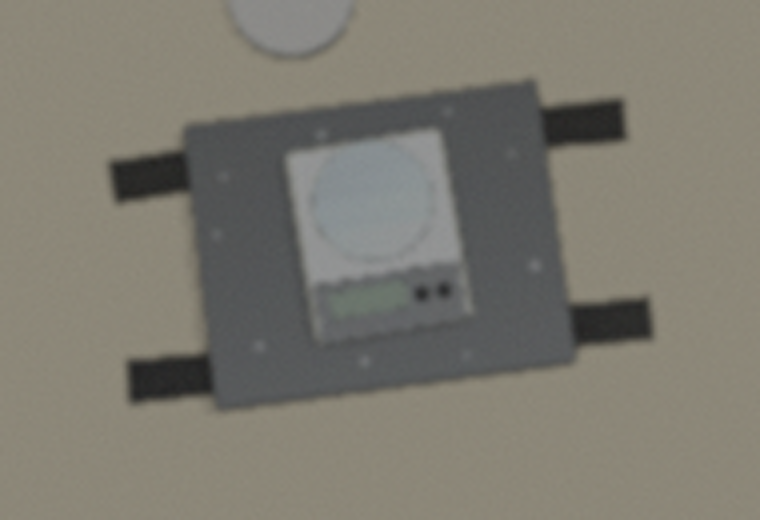

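View pics/scene0c.png

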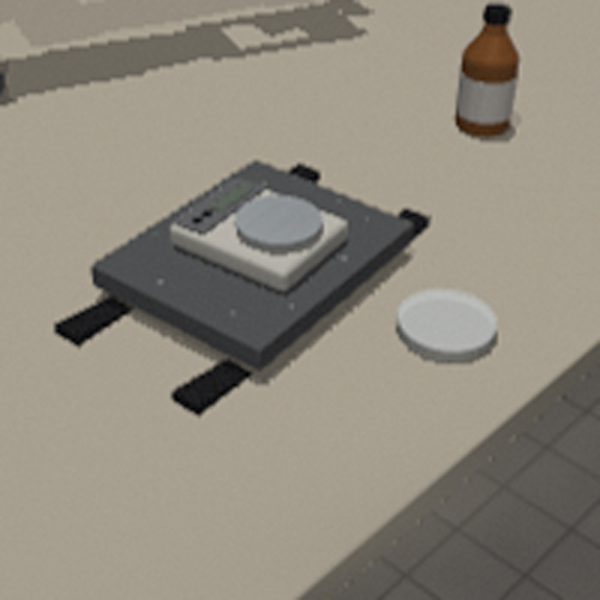

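Run:
```python
from h import *
p=cams.snapshot("top")
f=lambda u,v,z:onz(p,(150+(u+.5)/4-.5,150+(v+.5)/4-.5),z)[:2]
c=np.array([f(u,v,.039) for u,v in[(186,125),(535,81),(576,362),(217,408)]])  # FL FR NR NL
print(c.round(4)); ctr=c.mean(0)
xs=(c[0]+c[1]-c[2]-c[3])/2; ys=(c[0]+c[3]-c[1]-c[2])/2
print("size",np.linalg.norm(xs),np.linalg.norm(ys),"ctr",ctr)
ya=np.arctan2(xs[1],xs[0]);yb=np.arctan2(-ys[0],ys[1]);yaw=(ya+yb)/2;print("yaw",np.degrees([ya,yb]),yaw)
X=np.array([np.cos(yaw),np.sin(yaw)]);Y=np.array([-X[1],X[0]])
W=dict(FL=[(110,160),(117,202)],NL=[(127,360),(131,403)],FR=[(625,100),(627,140)],NR=[(649,297),(653,339)])
for k,(a,b) in W.items():
    sx=1 if k[0]=="F" else -1; sy=1 if k[1]=="L" else -1
    print(k,"corner",(ctr+sx*.072*X+sy*.097*Y).round(4),end=" ")
    m=(f(*a,.0104)+f(*b,.0104))/2; d=m-ctr; print("outer mid",m.round(4),"slab xy",(d@X).round(4),(d@Y).round(4))
```

```text
[[ 0.6688  0.1556]
 [ 0.6981 -0.0886]
 [ 0.5015 -0.1131]
 [ 0.4725  0.1328]]
size 0.19788091134967942 0.24680389306548206 ctr [0.58523078 0.02168991]
yaw [6.87795852 6.78636605] 0.11924372686243172
FL corner [0.6452 0.1266] outer mid [0.634  0.2102] slab xy 0.0708 0.1813
NL corner [0.5022 0.1094] outer mid [0.4922 0.1973] slab xy -0.0715 0.1855
FR corner [ 0.6683 -0.0661] outer mid [ 0.675  -0.1553] slab xy 0.0681 -0.1864
NR corner [ 0.5253 -0.0832] outer mid [ 0.5332 -0.1693] slab xy -0.0744 -0.1835
```

```bash
python3 -m inch '[{"grip":0,"rz":1,"dx":-0.83,"dy":-0.57},{"grip":0,"rz":1,"dx":-0.87,"dy":-0.49},{"grip":0,"rz":1,"dx":-0.91,"dy":-0.41},{"grip":0,"rz":1,"dx":-0.94,"dy":-0.33},{"grip":0,"rz":1,"dx":-0.97,"dy":-0.25},{"grip":0,"rz":1,"dx":-0.99,"dy":-0.16},{"grip":0,"rz":1,"dx":-1,"dy":-0.08},{"grip":0,"rz":1,"dx":-1,"dy":0},{"grip":0,"rz":1,"dx":-0.99,"dy":0.1},{"grip":0,"rz":1,"dx":-0.98,"dy":0.18},{"grip":0,"rz":1,"dx":-0.96,"dy":0.27},{"grip":0,"rz":1,"dx":-0.94,"dy":0.35}]'
cat >> h.py <<'E'
C=np.array([.5852,.0217]);YAW=.1192
X=np.array([np.cos(YAW),np.sin(YAW)]);Y=np.array([-X[1],X[0]])
def to(x,y):
    """slab-frame target of TCP -> tool units"""
    from scipy.spatial.transform import Rotation as R
    o=robot.get_obs();t=np.array(o["tool_pos"]);Rm=R.from_euler('xyz',o["ee_rot"])
    des=R.from_matrix(np.c_[np.r_[Y,0],np.r_[X,0],[0,0,-1]])
    w=C+x*X+y*Y; d=np.r_[w-t[:2],0]
    print("t",round(o["time"],2),"slabxy",np.round([(t[:2]-C)@X,(t[:2]-C)@Y],4),"z",t[2].round(4),"to go(tool units)",np.round(Rm.inv().apply(d)/.025,2),"rot(5deg)",np.round((Rm.inv()*des).as_rotvec()/np.radians(5),2),"F",np.round(o["wrist_force"],2),"w",round(o["width"],4))
E
python3 -c "
from h import *
to(-.072,.097)"
```

```text
t 1.85 slabxy [-0.3755  0.5572] z 0.2195 to go(tool units) [-18.2  -12.45  -0.  ] rot(5deg) [ 0.   -0.   13.55] F [ 0.45 -0.42  0.01] w 0.094invalid input at $[0]: expected keys grip, dx, dy, dz, rx, ry, rz
```

```bash
python3 -m inch '[{"grip":0,"dx":-0.83,"dy":-0.57,"dz":0,"rx":0,"ry":0,"rz":1},{"grip":0,"dx":-0.87,"dy":-0.49,"dz":0,"rx":0,"ry":0,"rz":1},{"grip":0,"dx":-0.91,"dy":-0.41,"dz":0,"rx":0,"ry":0,"rz":1},{"grip":0,"dx":-0.94,"dy":-0.33,"dz":0,"rx":0,"ry":0,"rz":1},{"grip":0,"dx":-0.97,"dy":-0.25,"dz":0,"rx":0,"ry":0,"rz":1},{"grip":0,"dx":-0.99,"dy":-0.16,"dz":0,"rx":0,"ry":0,"rz":1},{"grip":0,"dx":-1,"dy":-0.08,"dz":0,"rx":0,"ry":0,"rz":1},{"grip":0,"dx":-1,"dy":0,"dz":0,"rx":0,"ry":0,"rz":1},{"grip":0,"dx":-0.99,"dy":0.1,"dz":0,"rx":0,"ry":0,"rz":1},{"grip":0,"dx":-0.98,"dy":0.18,"dz":0,"rx":0,"ry":0,"rz":1},{"grip":0,"dx":-0.96,"dy":0.27,"dz":0,"rx":0,"ry":0,"rz":1},{"grip":0,"dx":-0.94,"dy":0.35,"dz":0,"rx":0,"ry":0,"rz":1}]'
python3 -c "
from h import *
to(-.072,.097)"
```

```text
time: 3.35
tool_pos: [0.3409, 0.2921, 0.2201]
ee_rot: [3.139, -0.001, 1.795]
wrist_force: [0.4, -0.1, 0.5]
width: 0.0006
t 3.35 slabxy [-0.2104  0.2975] z 0.2201 to go(tool units) [-8.55  4.67 -0.  ] rot(5deg) [ 0.03 -0.02  1.2 ] F [ 0.38 -0.13  0.52] w 0.0006
```

```bash
python3 -m inch '[{"grip":0,"dx":-0.95,"dy":0.5,"dz":0.3,"rx":0,"ry":0,"rz":1},{"grip":0,"dx":-0.95,"dy":0.55,"dz":0.8,"rx":0,"ry":0,"rz":0.2},{"grip":0,"dx":-0.95,"dy":0.6,"dz":0.9,"rx":0,"ry":0,"rz":0},{"grip":0,"dx":-0.95,"dy":0.6,"dz":0.9,"rx":0,"ry":0,"rz":0},{"grip":0,"dx":-0.95,"dy":0.6,"dz":0.9,"rx":0,"ry":0,"rz":0},{"grip":0,"dx":-0.95,"dy":0.6,"dz":0.6,"rx":0,"ry":0,"rz":0},{"grip":0,"dx":-0.95,"dy":0.6,"dz":0.4,"rx":0,"ry":0,"rz":0},{"grip":0,"dx":-0.95,"dy":0.6,"dz":0.3,"rx":0,"ry":0,"rz":0}]'
python3 -c "
from h import *
to(-.072,.097)"
```

```text
time: 4.35
tool_pos: [0.4866, 0.1139, 0.0912]
ee_rot: [3.133, -0.005, 1.686]
wrist_force: [-0.4, 1.3, 0.7]
width: 0.0003
t 4.35 slabxy [-0.087   0.1033] z 0.0912 to go(tool units) [-0.25  0.6   0.  ] rot(5deg) [ 0.09 -0.05 -0.05] F [-0.42  1.3   0.67] w 0.0003
```

```bash
python3 -m inch '[{"grip":0,"dx":-0.25,"dy":0.6,"dz":0.5,"rx":0.09,"ry":-0.05,"rz":0},{"grip":0,"dx":0,"dy":0,"dz":0.5,"rx":0,"ry":0,"rz":0},{"grip":0,"dx":0,"dy":0,"dz":0.25,"rx":0,"ry":0,"rz":0},{"grip":0,"dx":0,"dy":0,"dz":0,"rx":0,"ry":0,"rz":0}]'
python3 -c "
from h import *
to(-.072,.097)"
```

```text
time: 4.85
tool_pos: [0.5021, 0.1082, 0.0581]
ee_rot: [-3.14, -0.0, 1.683]
wrist_force: [-1.1, -0.1, 0.8]
width: 0.0006
t 4.85 slabxy [-0.0722  0.0957] z 0.0581 to go(tool units) [0.05 0.01 0.  ] rot(5deg) [-0.02 -0.   -0.07] F [-1.14 -0.06  0.81] w 0.0006
```

```bash
for i in 1 ; do python3 -m inch '[{"grip":0,"dx":0,"dy":0,"dz":0.2,"rx":0,"ry":0,"rz":0}]'; python3 -m inch '[{"grip":0,"dx":0,"dy":0,"dz":0.1,"rx":0,"ry":0,"rz":0}]';python3 -m inch '[{"grip":0,"dx":0,"dy":0,"dz":0.1,"rx":0,"ry":0,"rz":0}]'; done
```

```text
time: 4.97
tool_pos: [0.5023, 0.1086, 0.0537]
ee_rot: [3.142, -0.0, 1.684]
wrist_force: [1.1, -1.2, -0.7]
width: 0.0005
time: 5.1
tool_pos: [0.5023, 0.1087, 0.0532]
ee_rot: [3.141, 0.0, 1.685]
wrist_force: [-6.0, -2.4, 13.2]
width: 0.0007
time: 5.22
tool_pos: [0.5022, 0.1087, 0.0532]
ee_rot: [3.14, 0.001, 1.686]
wrist_force: [-4.4, -1.4, 12.3]
width: 0.0007
```

```bash
python3 -m inch '[{"grip":0,"dx":0,"dy":0,"dz":-0.4,"rx":0,"ry":0,"rz":0},{"grip":0,"dx":0.05,"dy":1,"dz":0,"rx":0,"ry":0,"rz":0},{"grip":0,"dx":0,"dy":1,"dz":0,"rx":0,"ry":0,"rz":0},{"grip":0,"dx":0,"dy":1,"dz":0,"rx":0,"ry":0,"rz":0},{"grip":0,"dx":0,"dy":1,"dz":0,"rx":0,"ry":0,"rz":0},{"grip":0,"dx":0,"dy":1,"dz":0,"rx":0,"ry":0,"rz":0},{"grip":0,"dx":0,"dy":0.75,"dz":0.1,"rx":0,"ry":0,"rz":0},{"grip":0,"dx":0,"dy":0,"dz":0.1,"rx":0,"ry":0,"rz":0}]'
python3 -c "
from h import *
to(.072,.097)"
```

```text
time: 6.22
tool_pos: [0.6505, 0.1295, 0.0645]
ee_rot: [3.131, 0.0, 1.688]
wrist_force: [-0.0, -0.9, 0.5]
width: 0.0005
t 6.22 slabxy [0.0776 0.0993] z 0.0645 to go(tool units) [-0.09 -0.23 -0.  ] rot(5deg) [ 0.12  0.   -0.02] F [-0.04 -0.85  0.49] w 0.0005
```

```bash
python3 -m inch '[{"grip":0,"dx":-0.09,"dy":-0.23,"dz":0.24,"rx":0.12,"ry":0,"rz":0},{"grip":0,"dx":0,"dy":0,"dz":0.1,"rx":0,"ry":0,"rz":0}]'; python3 -m inch '[{"grip":0,"dx":0,"dy":0,"dz":0.12,"rx":0,"ry":0,"rz":0}]';python3 -m inch '[{"grip":0,"dx":0,"dy":0,"dz":0.1,"rx":0,"ry":0,"rz":0}]'
```

```text
time: 6.48
tool_pos: [0.6433, 0.1265, 0.0554]
ee_rot: [-3.14, 0.0, 1.689]
wrist_force: [0.2, -0.8, -0.2]
width: 0.0005
time: 6.6
tool_pos: [0.643, 0.1266, 0.0533]
ee_rot: [-3.141, 0.0, 1.689]
wrist_force: [-3.1, -0.6, 11.0]
width: 0.0003
time: 6.72
tool_pos: [0.643, 0.1265, 0.0532]
ee_rot: [3.141, 0.0, 1.689]
wrist_force: [-4.3, -1.5, 10.5]
width: 0.0007
```

```bash
python3 -m inch '[{"grip":0,"dx":0,"dy":0,"dz":-1,"rx":0,"ry":0,"rz":0},{"grip":0,"dx":-0.2,"dy":0.1,"dz":-1,"rx":0,"ry":0,"rz":0},{"grip":0,"dx":-1,"dy":0,"dz":-0.4,"rx":0,"ry":0,"rz":0},{"grip":0,"dx":-1,"dy":0,"dz":0,"rx":0,"ry":0,"rz":0},{"grip":0,"dx":-1,"dy":0,"dz":0,"rx":0,"ry":0,"rz":0},{"grip":0,"dx":-1,"dy":0,"dz":0,"rx":0,"ry":0,"rz":0},{"grip":0,"dx":-1,"dy":0,"dz":0,"rx":0,"ry":0,"rz":0},{"grip":0,"dx":-1,"dy":0,"dz":0,"rx":0,"ry":0,"rz":0},{"grip":0,"dx":-1,"dy":0,"dz":0.2,"rx":0,"ry":0,"rz":0},{"grip":0,"dx":-0.4,"dy":0,"dz":0.8,"rx":0,"ry":0,"rz":0},{"grip":0,"dx":0,"dy":0,"dz":0.5,"rx":0,"ry":0,"rz":0}]'
python3 -c "
from h import *
to(.072,-.097)"
```

```text
time: 8.1
tool_pos: [0.6659, -0.066, 0.0787]
ee_rot: [3.137, 0.0, 1.691]
wrist_force: [-0.7, 0.3, 0.3]
width: 0.0004
t 8.1 slabxy [ 0.0697 -0.0967] z 0.0787 to go(tool units) [-0.01  0.09  0.  ] rot(5deg) [0.05 0.   0.01] F [-0.73  0.33  0.33] w 0.0004
```

```bash
python3 -m inch '[{"grip":0,"dx":0,"dy":0.05,"dz":0.6,"rx":0,"ry":0,"rz":0},{"grip":0,"dx":0,"dy":0,"dz":0.15,"rx":0,"ry":0,"rz":0},{"grip":0,"dx":0,"dy":0,"dz":0.1,"rx":0,"ry":0,"rz":0}]'; python3 -m inch '[{"grip":0,"dx":0,"dy":0,"dz":0.12,"rx":0,"ry":0,"rz":0}]';python3 -m inch '[{"grip":0,"dx":0,"dy":0,"dz":0.1,"rx":0,"ry":0,"rz":0}]'
```

```text
time: 8.48
tool_pos: [0.6657, -0.0629, 0.0533]
ee_rot: [3.141, -0.002, 1.694]
wrist_force: [0.6, 0.9, 0.1]
width: 0.0004
time: 8.6
tool_pos: [0.6658, -0.0628, 0.0532]
ee_rot: [3.141, -0.001, 1.695]
wrist_force: [-6.8, -0.6, 14.7]
width: 0.0004
time: 8.72
tool_pos: [0.6658, -0.0628, 0.0533]
ee_rot: [3.14, 0.001, 1.695]
wrist_force: [-3.3, -1.1, 5.0]
width: 0.0002
```

```bash
python3 -m inch '[{"grip":0,"dx":0,"dy":0,"dz":-0.5,"rx":0,"ry":0,"rz":0},{"grip":0,"dx":-0.15,"dy":-1,"dz":-0.2,"rx":0,"ry":0,"rz":0},{"grip":0,"dx":0,"dy":-1,"dz":0,"rx":0,"ry":0,"rz":0},{"grip":0,"dx":0,"dy":-1,"dz":0,"rx":0,"ry":0,"rz":0},{"grip":0,"dx":0,"dy":-1,"dz":0,"rx":0,"ry":0,"rz":0},{"grip":0,"dx":0,"dy":-1,"dz":0,"rx":0,"ry":0,"rz":0},{"grip":0,"dx":0,"dy":-0.6,"dz":0.1,"rx":0,"ry":0,"rz":0},{"grip":0,"dx":0,"dy":0,"dz":0.2,"rx":0,"ry":0,"rz":0}]'
python3 -c "
from h import *
to(-.072,-.097)"
```

```text
time: 9.72
tool_pos: [0.5302, -0.0836, 0.0732]
ee_rot: [3.121, 0.006, 1.698]
wrist_force: [0.6, 0.9, -0.8]
width: 0.0004
t 9.72 slabxy [-0.0671 -0.098 ] z 0.0732 to go(tool units) [ 0.04 -0.19 -0.  ] rot(5deg) [0.24 0.07 0.1 ] F [ 0.61  0.87 -0.75] w 0.0004
```

```bash
python3 -m inch '[{"grip":0,"dx":0.04,"dy":-0.19,"dz":0.4,"rx":0.24,"ry":0.07,"rz":0.1},{"grip":0,"dx":0,"dy":0,"dz":0.2,"rx":0,"ry":0,"rz":0},{"grip":0,"dx":0,"dy":0,"dz":0.1,"rx":0,"ry":0,"rz":0}]'; python3 -m inch '[{"grip":0,"dx":0,"dy":0,"dz":0.1,"rx":0,"ry":0,"rz":0}]';python3 -m inch '[{"grip":0,"dx":0,"dy":0,"dz":0.1,"rx":0,"ry":0,"rz":0}]';python3 -m inch '[{"grip":0,"dx":0,"dy":0,"dz":0.1,"rx":0,"ry":0,"rz":0}]'
```

```text
time: 10.1
tool_pos: [0.5271, -0.0829, 0.0548]
ee_rot: [3.142, -0.0, 1.69]
wrist_force: [0.4, -0.2, 0.0]
width: 0.0001
time: 10.22
tool_pos: [0.5272, -0.083, 0.0523]
ee_rot: [-3.141, 0.0, 1.69]
wrist_force: [-3.2, -1.6, 5.3]
width: 0.0002
time: 10.35
tool_pos: [0.527, -0.0833, 0.0505]
ee_rot: [-3.14, 0.001, 1.69]
wrist_force: [-2.5, 0.3, 6.7]
width: 0.0003
time: 10.48
tool_pos: [0.5268, -0.0835, 0.049]
ee_rot: [-3.139, 0.001, 1.69]
wrist_force: [-3.0, 0.3, 7.6]
width: 0.0005
```

```bash
python3 -m inch '[{"grip":0,"dx":0,"dy":0,"dz":0.08,"rx":0,"ry":0,"rz":0},{"grip":0,"dx":0,"dy":0,"dz":0.05,"rx":0,"ry":0,"rz":0}]'
python3 -m inch '[{"grip":0,"dx":0,"dy":0,"dz":-0.5,"rx":0,"ry":0,"rz":0},{"grip":0,"dx":0,"dy":0,"dz":-0.5,"rx":0,"ry":0,"rz":0},{"grip":0,"dx":-0.5,"dy":0,"dz":-1,"rx":0,"ry":0,"rz":0},{"grip":0,"dx":-1,"dy":0,"dz":-0.5,"rx":0,"ry":0,"rz":0},{"grip":0,"dx":-1,"dy":0,"dz":0,"rx":0,"ry":0,"rz":0},{"grip":0,"dx":-1,"dy":0,"dz":0,"rx":0,"ry":0,"rz":0},{"grip":0,"dx":-1,"dy":0,"dz":0,"rx":0,"ry":0,"rz":0}]'
python3 - <<'E'
from h import *
to(-.0744,-.205)
p=cams.snapshot("wrist");save(p,"w1");print(p["eye"],p["orientation"],p["intrinsics"])
p=cams.snapshot("top");save(p,"t1")
a,b,c,d=150,280,210,340
cv2.imwrite("pics/t1c.png",cv2.resize(cv2.imread("pics/t1.png")[a:b,c:d],None,fx=4,fy=4,interpolation=cv2.INTER_CUBIC))
E
```

```text
time: 10.72
tool_pos: [0.5268, -0.0835, 0.0489]
ee_rot: [-3.139, 0.001, 1.69]
wrist_force: [-3.6, 0.3, 6.1]
width: 0.0002
time: 11.6
tool_pos: [0.5433, -0.197, 0.1192]
ee_rot: [3.137, 0.004, 1.694]
wrist_force: [0.4, -0.0, -0.6]
width: 0.0002
t 11.6 slabxy [-0.0676 -0.2122] z 0.1192 to go(tool units) [ 0.29 -0.27 -0.  ] rot(5deg) [0.05 0.05 0.05] F [ 0.4  -0.01 -0.62] w 0.0002
[ 0.53430536 -0.12325171  0.28508998] [-0.2600997  -0.00325096  0.12345193] [[297.31863964   0.         257.66659135]
 [  0.         297.31863964 188.17345544]
 [  0.           0.           1.        ]]
```

View pics/w1.png

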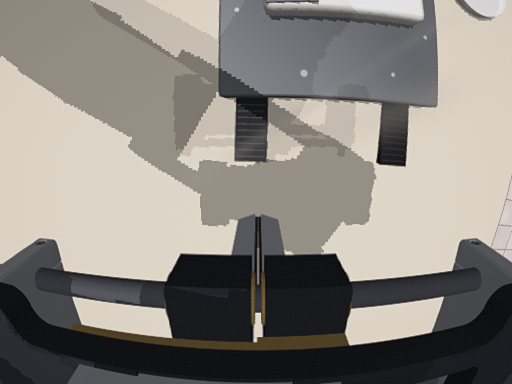

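View pics/t1c.png

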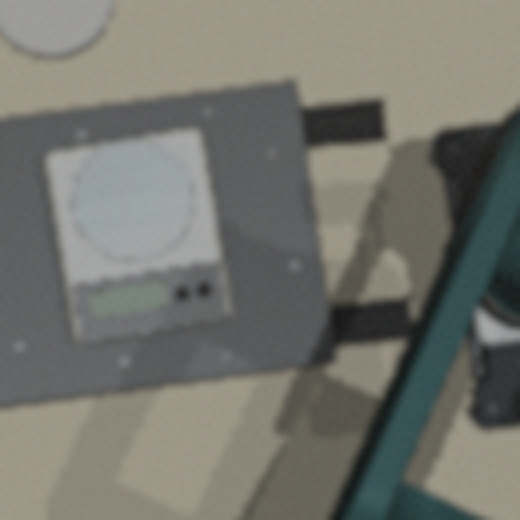

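```bash
cat >> h.py <<'E'
def fish(p,px,z):
    from scipy.spatial.transform import Rotation as R
    K=np.array(p["intrinsics"]);v=np.array([(px[0]-K[0,2])/K[0,0],(px[1]-K[1,2])/K[1,1]])
    th=np.linalg.norm(v);s=np.sin(th)/max(th,1e-9)
    d=np.array([v[0]*s,-v[1]*s,-np.cos(th)])
    d=R.from_euler('xyz',p["orientation"]).as_matrix()@d;e=np.array(p["eye"])
    w=(e+d*(z-e[2])/d[2])[:2]-C
    return np.round([w@X,w@Y],4)
E
python3 - <<'E'
from h import *
p=cams.snapshot("wrist")
i=cv2.imread("pics/w1.png")[80:180,200:430];cv2.imwrite("pics/w1c.png",cv2.resize(i,None,fx=3.4,fy=3.4,interpolation=cv2.INTER_CUBIC))
for n,px,z in [("outL",(235,161),.005),("outR",(267,161),.005),("inL",(237,97),.007),("inR",(268,97),.007),("slab NR",(219,97),.039),("slab FR",(437,106),.039),("FRout",(377,164),.005),("FRout",(405,166),.005)]: print(n,fish(p,px,z))
E
```

```text
outL [-0.0885 -0.1869]
outR [-0.0579 -0.1869]
inL [-0.086  -0.1262]
inR [-0.0574 -0.1263]
slab NR [-0.0987 -0.1274]
slab FR [ 0.0996 -0.1255]
FRout [ 0.0538 -0.1884]
FRout [ 0.0869 -0.1897]
```

View pics/w1c.png

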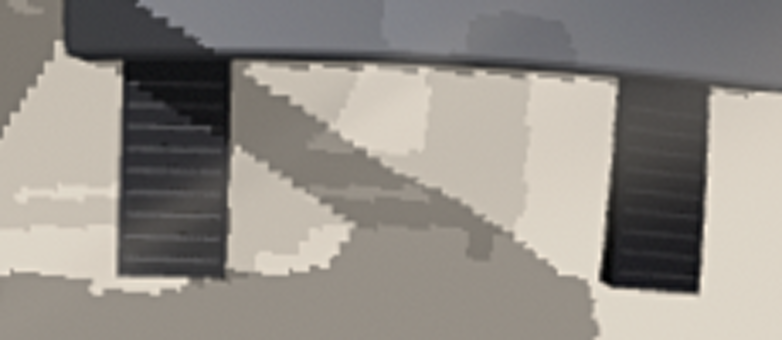

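```bash
python3 -m inch '[{"grip":0,"dx":-0.1,"dy":-0.22,"dz":1,"rx":0.05,"ry":0.05,"rz":0.05},{"grip":0,"dx":0,"dy":0,"dz":1,"rx":0,"ry":0,"rz":0},{"grip":0,"dx":0,"dy":0,"dz":1,"rx":0,"ry":0,"rz":0},{"grip":0,"dx":0,"dy":0,"dz":0.4,"rx":0,"ry":0,"rz":0},{"grip":0,"dx":0,"dy":0,"dz":0,"rx":0,"ry":0,"rz":0}]'
python3 -c "
from h import *
to(-.073,-.210)"
```

```text
time: 12.38
tool_pos: [0.5389, -0.1954, 0.0339]
ee_rot: [3.139, -0.002, 1.691]
wrist_force: [0.6, -0.3, -0.4]
width: 0.0008
t 12.38 slabxy [-0.0717 -0.21  ] z 0.0339 to go(tool units) [ 0.   -0.05 -0.  ] rot(5deg) [ 0.03 -0.03  0.02] F [ 0.6  -0.29 -0.41] w 0.0008
```

```bash
python3 -m inch '[{"grip":0,"dx":-0.1,"dy":-0.05,"dz":0.45,"rx":0,"ry":0,"rz":0},{"grip":0,"dx":0,"dy":0,"dz":0.1,"rx":0,"ry":0,"rz":0},{"grip":0,"dx":0,"dy":0,"dz":0,"rx":0,"ry":0,"rz":0}]'
python3 -c "
from h import *
to(-.073,-.196)"
```

```text
time: 12.75
tool_pos: [0.5395, -0.1984, 0.0217]
ee_rot: [3.136, -0.0, 1.692]
wrist_force: [0.7, 0.6, -0.1]
width: 0.0007
t 12.75 slabxy [-0.0715 -0.2131] z 0.0217 to go(tool units) [ 0.68 -0.06 -0.  ] rot(5deg) [ 0.07 -0.    0.02] F [ 0.7   0.63 -0.14] w 0.0007
```

```bash
python3 -m inch '[{"grip":0,"dx":0,"dy":-0.06,"dz":0.16,"rx":0,"ry":0,"rz":0},{"grip":0,"dx":0.3,"dy":0,"dz":0,"rx":0,"ry":0,"rz":0},{"grip":0,"dx":0.25,"dy":0,"dz":0,"rx":0,"ry":0,"rz":0},{"grip":0,"dx":0.15,"dy":0,"dz":0,"rx":0,"ry":0,"rz":0}]'
python3 - <<'E'
from h import *
to(-.073,-.163)
p=cams.snapshot("wrist");save(p,"w2")
i=p["frame"][80:330,150:400,::-1];cv2.imwrite("pics/w2c.png",cv2.resize(i,None,fx=2.4,fy=2.4,interpolation=cv2.INTER_CUBIC))
E
```

```text
time: 13.25
tool_pos: [0.5362, -0.1804, 0.0183]
ee_rot: [3.134, 0.0, 1.691]
wrist_force: [-0.4, 0.4, -0.1]
width: 0.0006
t 13.25 slabxy [-0.0727 -0.1949] z 0.0183 to go(tool units) [ 1.27 -0.01 -0.  ] rot(5deg) [0.08 0.   0.02] F [-0.41  0.43 -0.08] w 0.0006
```

View pics/w2c.png

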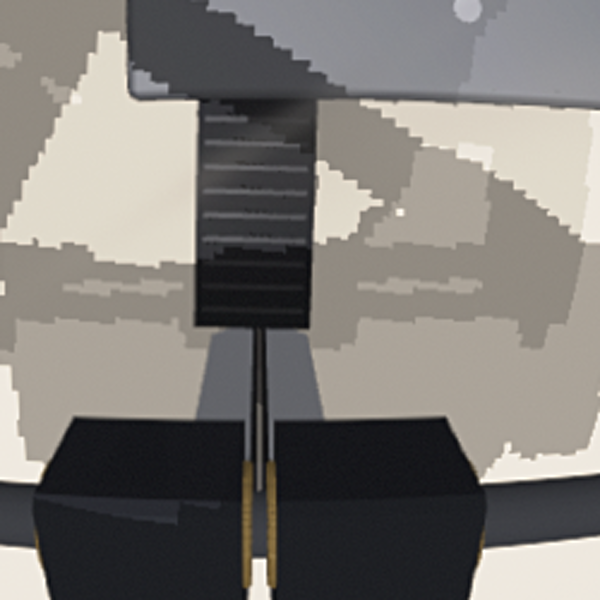

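```bash
python3 -m inch '[{"grip":0,"dx":0.1,"dy":-0.06,"dz":0,"rx":0,"ry":0,"rz":0},{"grip":0,"dx":0.2,"dy":0,"dz":0,"rx":0,"ry":0,"rz":0},{"grip":0,"dx":0.2,"dy":0,"dz":0,"rx":0,"ry":0,"rz":0}]'
python3 -c "
from h import *
to(-.073,-.163)"
```

```text
time: 13.68
tool_pos: [0.5331, -0.1673, 0.0185]
ee_rot: [3.134, 0.0, 1.692]
wrist_force: [0.0, -0.1, -0.6]
width: 0.0004
t 13.68 slabxy [-0.0742 -0.1814] z 0.0185 to go(tool units) [0.74 0.05 0.  ] rot(5deg) [0.09 0.   0.02] F [ 0.03 -0.11 -0.58] w 0.0004
```

```bash
python3 -m inch '[{"grip":0,"dx":0.2,"dy":0,"dz":0,"rx":0,"ry":0,"rz":0},{"grip":0,"dx":0.2,"dy":0,"dz":0,"rx":0,"ry":0,"rz":0}]'
python3 - <<'E'
from h import *
to(-.073,-.163)
p=cams.snapshot("wrist");save(p,"w3")
i=p["frame"][80:330,150:400,::-1];cv2.imwrite("pics/w3c.png",cv2.resize(i,None,fx=2.4,fy=2.4,interpolation=cv2.INTER_CUBIC))
E
```

```text
time: 13.92
tool_pos: [0.5318, -0.1566, 0.0185]
ee_rot: [3.134, 0.0, 1.692]
wrist_force: [-0.5, -0.2, -0.7]
width: 0.0004
t 13.93 slabxy [-0.0742 -0.1707] z 0.0185 to go(tool units) [0.31 0.05 0.  ] rot(5deg) [0.09 0.01 0.02] F [-0.52 -0.23 -0.71] w 0.0004
```

View pics/w3c.png

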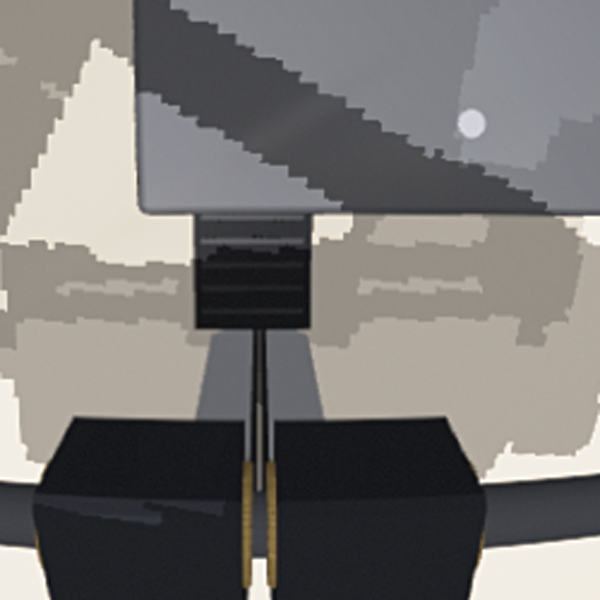

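```bash
python3 -m inch '[{"grip":0,"dx":0.15,"dy":0,"dz":0,"rx":0,"ry":0,"rz":0}]'; python3 -m inch '[{"grip":0,"dx":0.12,"dy":0,"dz":0,"rx":0,"ry":0,"rz":0}]'; python3 -m inch '[{"grip":0,"dx":0.1,"dy":0,"dz":0,"rx":0,"ry":0,"rz":0}]'
python3 -c "
from h import *
to(-.073,-.163)"
```

```text
time: 14.1
tool_pos: [0.5313, -0.1521, 0.0185]
ee_rot: [3.134, -0.0, 1.692]
wrist_force: [0.4, 0.1, -0.3]
width: 0.0004
time: 14.22
tool_pos: [0.531, -0.1494, 0.0186]
ee_rot: [3.134, 0.001, 1.692]
wrist_force: [0.4, -3.7, -1.0]
width: 0.0004
time: 14.35
tool_pos: [0.531, -0.1485, 0.0187]
ee_rot: [3.134, 0.005, 1.692]
wrist_force: [0.2, -6.9, -0.1]
width: 0.0005
t 14.35 slabxy [-0.0741 -0.1626] z 0.0187 to go(tool units) [-0.02  0.04  0.  ] rot(5deg) [0.09 0.06 0.03] F [ 0.18 -6.87 -0.07] w 0.0005
```

```bash
python3 -m inch '[{"grip":0,"dx":0.12,"dy":0,"dz":0,"rx":0,"ry":0,"rz":0}]'; python3 -m inch '[{"grip":0,"dx":0.1,"dy":0,"dz":0,"rx":0,"ry":0,"rz":0}]'
python3 - <<'E'
from h import *
to(-.073,-.163)
p=cams.snapshot("wrist");save(p,"w4")
i=p["frame"][80:330,150:400,::-1];cv2.imwrite("pics/w4c.png",cv2.resize(i,None,fx=2.4,fy=2.4,interpolation=cv2.INTER_CUBIC))
for n,px,z in [("outL",(231,216),.0104),("outR",(279,216),.0104)]: print(n,fish(p,px,z))
E
```

```text
time: 14.48
tool_pos: [0.531, -0.1483, 0.0189]
ee_rot: [3.133, 0.011, 1.692]
wrist_force: [0.3, -9.9, -1.7]
width: 0.0007
time: 14.6
tool_pos: [0.5309, -0.1483, 0.019]
ee_rot: [3.133, 0.016, 1.692]
wrist_force: [0.8, -6.1, -2.8]
width: 0.0005
t 14.6 slabxy [-0.0741 -0.1623] z 0.019 to go(tool units) [-0.03  0.04  0.  ] rot(5deg) [0.1  0.19 0.02] F [ 0.83 -6.08 -2.83] w 0.0005
outL [-0.0901 -0.1526]
outR [-0.06   -0.1526]
```

View pics/w4c.png

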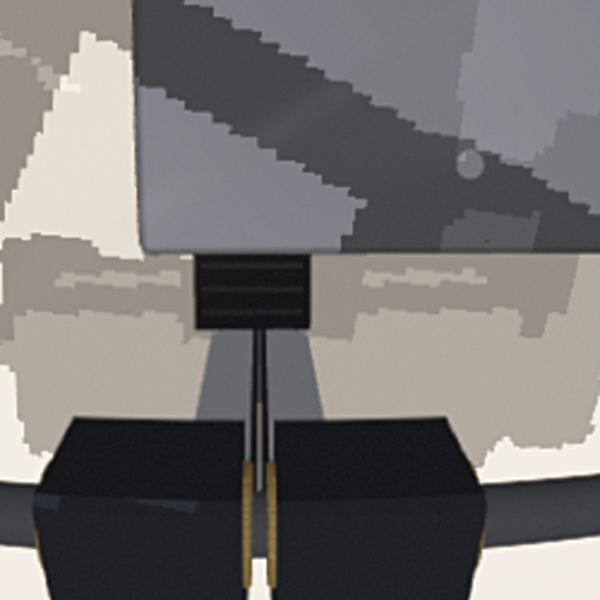

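```bash
python3 -m inch '[{"grip":0,"dx":-0.4,"dy":0,"dz":0,"rx":0,"ry":0,"rz":0},{"grip":0,"dx":-0.4,"dy":0,"dz":-0.2,"rx":0.1,"ry":0.15,"rz":0},{"grip":0,"dx":0,"dy":0,"dz":-1,"rx":0,"ry":0,"rz":0},{"grip":0,"dx":0,"dy":0,"dz":-1,"rx":0,"ry":0,"rz":0},{"grip":0,"dx":0.8,"dy":0,"dz":-0.2,"rx":0,"ry":0,"rz":0},{"grip":0,"dx":1,"dy":0,"dz":0,"rx":0,"ry":0,"rz":0},{"grip":0,"dx":1,"dy":0,"dz":0,"rx":0,"ry":0,"rz":0},{"grip":0,"dx":0.3,"dy":0,"dz":0,"rx":0,"ry":0,"rz":0},{"grip":0,"dx":0,"dy":0,"dz":0,"rx":0,"ry":0,"rz":0}]'
python3 -c "
from h import *
to(-.072,-.097)"
```

```text
time: 15.78
tool_pos: [0.5225, -0.0863, 0.0798]
ee_rot: [-3.137, -0.008, 1.691]
wrist_force: [-0.3, -0.1, -0.3]
width: 0.0004
t 15.78 slabxy [-0.0751 -0.0998] z 0.0798 to go(tool units) [0.11 0.13 0.  ] rot(5deg) [-0.05 -0.1   0.01] F [-0.32 -0.12 -0.32] w 0.0004
```

```bash
python3 -m inch '[{"grip":0,"dx":0.11,"dy":0.13,"dz":0.6,"rx":0,"ry":0,"rz":0},{"grip":0,"dx":0,"dy":0,"dz":0.25,"rx":0,"ry":0,"rz":0},{"grip":0,"dx":0,"dy":0,"dz":0.1,"rx":0,"ry":0,"rz":0}]'; python3 -m inch '[{"grip":0,"dx":0,"dy":0,"dz":0.12,"rx":0,"ry":0,"rz":0}]';python3 -m inch '[{"grip":0,"dx":0,"dy":0,"dz":0.1,"rx":0,"ry":0,"rz":0}]'
```

```text
time: 16.15
tool_pos: [0.5251, -0.0839, 0.0534]
ee_rot: [-3.135, -0.009, 1.689]
wrist_force: [-0.3, 0.5, -0.1]
width: 0.0005
time: 16.27
tool_pos: [0.5251, -0.084, 0.0529]
ee_rot: [-3.135, -0.009, 1.689]
wrist_force: [-8.2, 3.3, 23.4]
width: 0.0003
time: 16.4
tool_pos: [0.5251, -0.084, 0.0531]
ee_rot: [-3.135, -0.01, 1.688]
wrist_force: [-4.9, 2.2, 13.2]
width: 0.0006
```

```bash
python3 -m inch '[{"grip":0,"dx":0,"dy":0,"dz":0.1,"rx":0,"ry":0,"rz":0},{"grip":0,"dx":0,"dy":0,"dz":0.1,"rx":0,"ry":0,"rz":0},{"grip":0,"dx":0,"dy":0,"dz":0.1,"rx":0,"ry":0,"rz":0}]'; python3 -m inch '[{"grip":0,"dx":0,"dy":0,"dz":-0.3,"rx":0,"ry":0,"rz":0},{"grip":0,"dx":0,"dy":0,"dz":-1,"rx":0,"ry":0,"rz":0},{"grip":0,"dx":-0.5,"dy":-0.8,"dz":-1,"rx":0,"ry":0,"rz":0},{"grip":0,"dx":-0.5,"dy":-0.8,"dz":-1,"rx":0,"ry":0,"rz":0},{"grip":0,"dx":-1,"dy":-0.8,"dz":-0.8,"rx":0,"ry":0,"rz":0},{"grip":0,"dx":-1,"dy":-0.8,"dz":-0.8,"rx":0,"ry":0,"rz":0},{"grip":0,"dx":-1,"dy":-0.8,"dz":0,"rx":0,"ry":0,"rz":0},{"grip":0,"dx":-1,"dy":-0.8,"dz":0,"rx":0,"ry":0,"rz":0},{"grip":0,"dx":-1,"dy":-0.8,"dz":0,"rx":0,"ry":0,"rz":0},{"grip":0,"dx":-1,"dy":-0.8,"dz":0,"rx":0,"ry":0,"rz":0},{"grip":0,"dx":-1,"dy":-0.8,"dz":0,"rx":0,"ry":0,"rz":0},{"grip":0,"dx":-0.5,"dy":-0.8,"dz":0,"rx":0,"ry":0,"rz":0}]'
python3 - <<'E'
from h import *
st()
p=cams.snapshot("top");save(p,"t2")
a,b,c,d=150,280,150,340
A=cv2.imread("pics/top0.png")[a:b,c:d];B=cv2.imread("pics/t2.png")[a:b,c:d]
cv2.imwrite("pics/t2c.png",np.vstack([cv2.resize(i,(584,295),interpolation=cv2.INTER_CUBIC) if 0 else cv2.resize(i,None,fx=2.2,fy=2.2,interpolation=cv2.INTER_CUBIC) for i in(A,B)]))
p=cams.snapshot("scene");save(p,"s2")
cv2.imwrite("pics/s2c.png",cv2.resize(cv2.imread("pics/s2.png")[130:260,170:340],None,fx=4,fy=4,interpolation=cv2.INTER_CUBIC))
E
```

```text
time: 16.77
tool_pos: [0.5251, -0.084, 0.0531]
ee_rot: [-3.136, -0.011, 1.687]
wrist_force: [-5.2, 2.6, 11.6]
width: 0.0005
time: 18.27
tool_pos: [0.348, -0.3301, 0.1812]
ee_rot: [-3.141, -0.004, 1.686]
wrist_force: [0.3, 0.1, -0.3]
width: 0.0007
18.275 [ 0.348  -0.3301  0.1812] [-3.141 -0.004  1.686] F [ 0.32  0.11 -0.27] 0.000691394148732839
```

View pics/t2c.png

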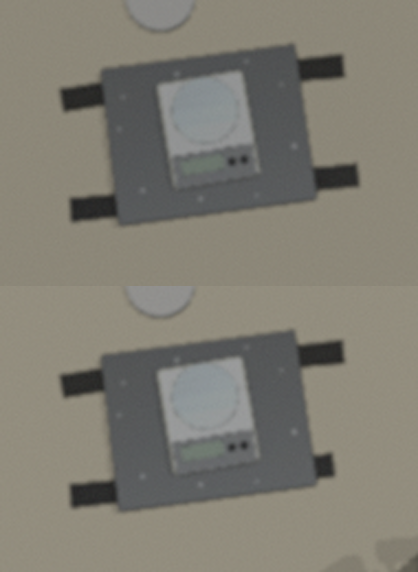

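View pics/s2c.png

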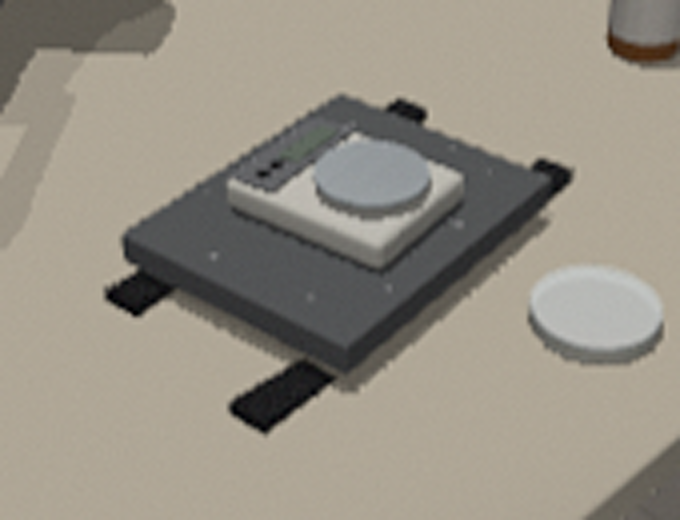

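```bash
python3 -c "
from bench import robot
print(robot.close_job())"
```

```text
the job is handed in; nothing more can be done
None
```

The near-right corner was the one that rocked. Its wedge is now tight under the foot, and I have handed the job in; no verdict came back.

- **Finding the corner:** The near-left, far-left and far-right corners did not give under a 10–15 N press. The near-right corner went down about 4 mm under roughly 6–8 N on the wrist.
- **Wedge:** I pushed the near-right wedge straight in with the closed fingertips until it stopped advancing at about 7–10 N. Its thick end moved in about 30 mm. The finger position and the last wrist picture put the tip about 25–27 mm past the foot's rim, within 3 mm of the foot's centre line.
- **Checking it:** Pressing the near-right corner again with 12–23 N, held for about 0.5 s, showed no give. The fingers stopped at the same height as on the firm corners.
- **Last pictures:** Compared by eye with the first picture, the slab, the balance and the other three wedges had not moved in the top view. I compared the bottle, the dish and the slide box less closely; the arm stayed clear of all three. The arm stood clear of everything at about 18 s of the 64 s.

Two things were less clean. The wrist readings are noisy by about 1 N. They also showed a few newtons of sideways force during the presses, but nothing visibly shifted.

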